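# Set out the doming punches by size

## Robot

A 7-joint arm with a two-finger parallel gripper is mounted at the origin on the work surface. World frame = base frame: x ahead of the robot, y to its left, z up, the work surface at z = 0. Lengths are in m, angles in rad, forces in N, time in s.
With the tool pointing down it reaches from about 0.4 to 0.85 m from the base axis. Payload 10.4 kg.
Tool frame: the origin (TCP) lies midway between the tips of the shut fingers; the grasp point (between the pads) lies 19 mm behind it (manip.hold_point_z is the distance from the TCP to the grasp point, in m); z points along the fingers, y is the line along which they close (so a half turn about z gives the same grasp; the last joint's range is limited). The gripper opens to 85 mm and grips with 20 to 120 N. Pads are 22 mm wide; open, the fingers measure 114 mm over their backs; the gripper's body (76 mm by 85 mm) begins 54 mm behind the grasp point. The pads swing forward as they close: fully open they stand 13 mm farther back than shut.
Start: joints at [1.184, 0.332, -0.065, 1.46, 0.022, 1.35, -0.088], TCP at [0.222, -0.584, 0.231] pointing down, gripper open.
Joint ranges: [-2.6, 2.6], [-0.5, 2.12], [-1.47, 1.34], [0.16, 2.42], [-1.27, 4.41], [0.06, 2.06], [-2.6, 2.6]. Speed limits (rad/s): [2.22, 2.22, 2.79, 2.79, 3.14, 3.14, 3.14].

## Interface

Orientations are given as a unit quaternion [x, y, z, w].
In Python, from workcell import manip, eyes, job gives the robot as it stands.
- The arm moves only by the shell command python3 -m crank 'ROWS' [FORCE]. ROWS is JSON, a list that holds one entry, the list of rows, each a list of 7 numbers: the finger opening in cm, from 0 to 8.54, then the shift along the world's x, y, z in cm, then the turn, a rotation vector about the world's x, y, z in degrees. In form: [[[hand, x, y, z, ax, ay, az], ...]]. A call has 1 to 20 rows; each row shifts and turns the commanded pose from where the row before left it; what a row does not reach is not made up. A row lasts 1/8 s, in which the tool goes at most 62.5 mm and 10.7 degrees, less where a joint would pass 70% of its speed; a pose out of reach is approached as far as the arm can. A call with a gripper value outside its range is refused whole. The fingers move at their own pace and stop on an object; FORCE is the grip in N (left out, the last holds). Time passes only in rows, so rows that do not move let the fingers close. It gives the time, the measured TCP pose, the force, the opening and the grip force at its end, in the units of the state.
- manip.get_obs(): the state, without advancing time (a new reading comes with each control period).
- eyes.camera(name): name is "scene" or "top" or "wrist"; returns (picture, depth): 384x512x3 uint8, red, green, blue; 384x512 float32, m along the optical axis (not along the pixel's ray), 0 where there is no reading.
- eyes.camera_params(name): a dict with "fx", "fy", "cx", "cy" (pixels), "world_from_camera" (4x4, takes a point from camera to world coordinates); the wrist camera has in their place "hand_eye" (4x4, takes a point from camera to tool coordinates, whose origin is the TCP and whose axes are the flange's). Camera axes: x right, y down, z forward; pixel columns grow to the right and rows downward; lengths in m; the calibration is good to about 2 mm. The wrist camera is an equidistant fisheye: a pixel r from the principal point sees the ray r / f radians off the axis. A picture is of the moment at which its call begins: read the wrist's pose just before it. camera_params takes no time and is no camera call.
- job.hand_in(): hands the job in; it is judged then, once.
The state is a dict: "clock": time; "joint_pos": joint angles; "joint_velocities": joint speeds; "tau": joint torques, N m; "position": TCP position; "ee_rot": TCP orientation; "ft_force": force on the tool from outside, world axes, zero at the start; "torque": the same for the moment, N m; "grip_width": opening from 0.0 (shut) to 1.0 (fully open); "grasp_force": force on a finger pad.
Only numpy, scipy, OpenCV 4.12 (cv2) and the standard library are available. Lean on these libraries where they do the work, as an engineer would, in place of code of your own. Each camera call takes 0.05 s, during which the arm holds its last target. There are 200 camera calls.

## Task

Set out the punches for a doming job: stand all five steel punches in the wooden tray, dome up, one to a compartment and in order of size, the largest in the end compartment next to the steel doming block and the smallest at the other end. Do not tip any punch over, and leave the block, beaker, hammer and file where they are.

Things in the scene. Friction and masses are not known exactly. Their poses are not given: they have to be found in the camera images.
- punch16: solid steel doming punch: a plain upright cylinder 16 mm in diameter with a hemispherical dome on top, 60 mm tall in all (the straight side runs from the foot up to 52 mm); number 1 of five in size (1 smallest); 89 g within 15 %; loose, standing on its flat foot on the bench. Origin: centre of the foot; z up its axis.
- punch23: solid steel doming punch: a plain upright cylinder 23 mm in diameter with a hemispherical dome on top, 63 mm tall in all (the straight side runs from the foot up to 51.5 mm); number 2 of five in size (1 smallest); 184 g within 15 %; loose, standing on its flat foot on the bench. Origin: centre of the foot; z up its axis.
- punch30: solid steel doming punch: a plain upright cylinder 30 mm in diameter with a hemispherical dome on top, 66 mm tall in all (the straight side runs from the foot up to 51 mm); number 3 of five in size (1 smallest); 336 g within 15 %; loose, standing on its flat foot on the bench. Origin: centre of the foot; z up its axis.
- punch37: solid steel doming punch: a plain upright cylinder 37 mm in diameter with a hemispherical dome on top, 69 mm tall in all (the straight side runs from the foot up to 50.5 mm); number 4 of five in size (1 smallest); 547 g within 15 %; loose, standing on its flat foot on the bench. Origin: centre of the foot; z up its axis.
- punch44: solid steel doming punch: a plain upright cylinder 44 mm in diameter with a hemispherical dome on top, 72 mm tall in all (the straight side runs from the foot up to 50 mm); number 5 of five in size (1 smallest); 767 g within 15 %; loose, standing on its flat foot on the bench. Origin: centre of the foot; z up its axis.
- tray: dark wooden punch tray with a cork-lined floor, fixed to the bench, 72 (x) x 336 (y) x 20 mm (z) outside: a single row of five equal open square compartments, each 60 x 60 mm inside, in a row along the tray's y axis. Walls and dividers are 6 mm thick and their tops 20 mm above the bench; the compartment floors are 8 mm above the bench. Compartment centres at x = 0, y = -132, -66, 0, +66, +132 mm. Origin: centre of the tray's underside, on the bench; z up.
- doming_block: doming block: dark steel cube of 60 mm with round cups in its faces, 1.6 kg, loose, standing on the bench just beyond one end of the tray (either end), 218 to 235 mm from the tray's centre along its y axis. Origin: centre of the underside; z up. Not to be moved.
- beaker: bystander: grey metal beaker, 72 mm across, 80 mm high, open at the top, standing just beyond the tray's other end. Origin: centre of the underside. Not to be moved.
- hammer: bystander: hammer with a wooden handle lying flat on the bench at the left side, about along x. Origin: on the bench under its middle. Not to be moved.
- file: bystander: flat file with a wooden handle, 315 mm long, lying on the bench at the right side, about along x. Origin: on the bench under its middle. Not to be moved.

How it is judged:
By the outcome, as a careful person would: the job done as asked, in the order asked, and still so for the second after the job is handed in, with the robot touching nothing.
It also fails if it takes over 106 s, if anything falls off the work surface, if the arm or the gripper's body presses on something with over 40 N, if the wrist force passes 120 N, or if a joint passes its speed limit or range.

## Working session

There is one attempt and no reset: what is moved stays moved. The work goes in short steps, Python scripts to look and compute and a shell command to move; the robot and the scene stay as the last step left them, time stands still between calls to the robot, and variables do not carry over. Pictures are saved under pics/ and viewed, at most 14 in all, crops included, and the job is handed in when it is done.

```bash
mkdir -p pics; ls
python3 - <<'E'
from workcell import manip, eyes
import cv2,numpy as np
o=manip.get_obs();print(o['clock'],o['position'],o['ee_rot'],o['grip_width'],manip.hold_point_z)
for n in ['top','scene']:
    p,d=eyes.camera(n);cv2.imwrite(f'pics/{n}0.png',p[:,:,::-1]);np.savez(f'{n}0.npz',p=p,d=d)
    print(eyes.camera_params(n))
E
```

```text
pics
0.0 [ 0.22225414 -0.58376348  0.230527  ] [ 9.83501659e-01  1.80897775e-01 -1.56766374e-04 -6.76033140e-04] 1.0035096666091439 0.0187
{'fx': 413.1209975410051, 'fy': 413.1209975410051, 'cx': 254.56692054175082, 'cy': 195.9433246350146, 'world_from_camera': array([[ 2.44108257e-02, -9.95348004e-01,  9.32011956e-02,
         4.28049194e-01],
       [-9.99699400e-01, -2.45175343e-02,  9.68050184e-08,
        -1.12715700e-02],
       [ 2.28496715e-03, -9.31731817e-02, -9.95647296e-01,
         1.45293771e+00],
       [ 0.00000000e+00,  0.00000000e+00,  0.00000000e+00,
         1.00000000e+00]])}
{'fx': 352.87721362292154, 'fy': 352.87721362292154, 'cx': 255.4781009203314, 'cy': 190.8133940259701, 'world_from_camera': array([[ 0.85952322,  0.32418474, -0.39512541,  0.94172978],
       [ 0.51104115, -0.55652766,  0.65506786, -0.62987803],
       [-0.00753522, -0.76497138, -0.64402019,  0.65382074],
       [ 0.        ,  0.        ,  0.        ,  1.        ]])}
```

View pics/top0.png

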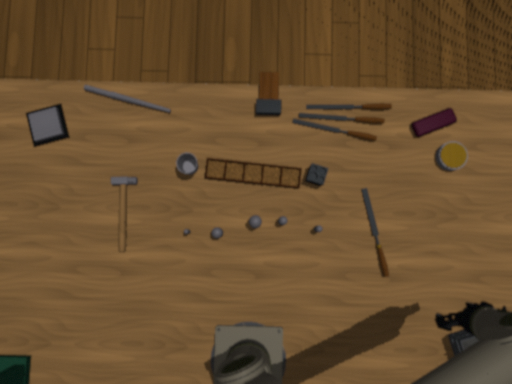

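View pics/scene0.png

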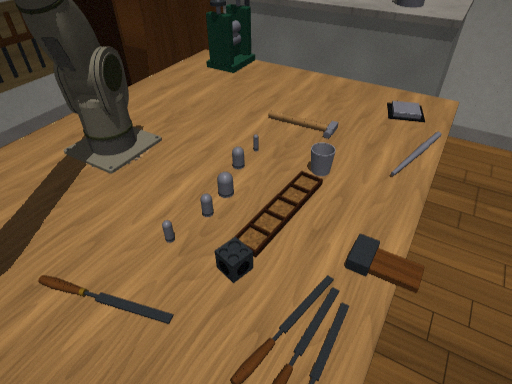

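The block sits at the tray's right (−y) end in the top view, around (316,175). The punches are at about (186,232), (217,233), (254,222), (282,221) and (317,230). Next I measure them with depth.

```bash
cat > h.py <<'E'
import numpy as np,cv2
from workcell import eyes
def cloud(n,d):
    c=eyes.camera_params(n);v,u=np.mgrid[:384,:512]
    P=np.stack([(u-c['cx'])/c['fx']*d,(v-c['cy'])/c['fy']*d,d],-1)
    T=c['world_from_camera'];return P@T[:3,:3].T+T[:3,3]
E
python3 - <<'E'
from h import *
for n in ['top','scene']:
    z=np.load(n+'0.npz');d=z['d'];W=cloud(n,d)
    print(n,'bench z',np.median(W[...,2][(abs(W[...,0]-.4)<.03)&(abs(W[...,1])<.1)]))
    m=((d>0)&(W[...,2]>.015)&(W[...,2]<.11)&(W[...,0]>.25)&(W[...,0]<.65)&(abs(W[...,1])<.33)).astype(np.uint8)
    k,l,s,c=cv2.connectedComponentsWithStats(m)
    for i in range(1,k):
        if s[i,4]<8: continue
        p=W[l==i]; zt=p[:,2].max();print(s[i,4],c[i].round(1),'min',p.min(0).round(4),'max',p.max(0).round(4),'mid',((p.min(0)+p.max(0))/2).round(4)[:2])
# tray: dark wall px at top
z=np.load('top0.npz');W=cloud('top',z['d']);m=(W[...,2]>.012)&(W[...,2]<.03)&(W[...,0]>.5)&(W[...,0]<.68)&(W[...,1]>-.15)&(W[...,1]<.16)
p=W[m][:,:2];r=cv2.minAreaRect((p*1000).astype(np.float32));print(r)
p=z['p'][145:265,170:340,::-1];cv2.imwrite('pics/c1.png',cv2.resize(p,None,fx=4.7,fy=4.7,interpolation=cv2.INTER_CUBIC))
E
```

```text
top bench z 0.0036709136183935565
54 [187.8 170.5] min [0.6315 0.191  0.0158] max [0.6494 0.2515 0.0854] mid [0.6404 0.2212]
111 [226.7 177. ] min [0.6136 0.0129 0.015 ] max [0.6494 0.1645 0.0278] mid [0.6315 0.0887]
231 [315.9 177. ] min [ 0.6056 -0.2536  0.015 ] max [ 0.6496 -0.1858  0.0666] mid [ 0.6276 -0.2197]
144 [278.1 181.3] min [ 0.5974 -0.1691  0.0151] max [0.6482 0.006  0.0304] mid [ 0.6228 -0.0816]
131 [254.9 220.6] min [ 0.4537 -0.0351  0.0458] max [0.4943 0.0058 0.0778] mid [ 0.474  -0.0147]
66 [282.3 219.8] min [ 0.4661 -0.1197  0.0151] max [ 0.4937 -0.0934  0.0703] mid [ 0.4799 -0.1066]
48 [317.9 228. ] min [ 0.4455 -0.2413  0.0166] max [ 0.4664 -0.2192  0.066 ] mid [ 0.4559 -0.2302]
102 [216.7 231.9] min [0.4168 0.0971 0.0177] max [0.4512 0.1325 0.0728] mid [0.434  0.1148]
22 [186.3 230.5] min [0.4311 0.2109 0.0282] max [0.4416 0.2241 0.0616] mid [0.4363 0.2175]
scene bench z -0.0009161359927482571
50 [255.5 140.2] min [0.4282 0.21   0.017 ] max [0.4401 0.2228 0.0595] mid [0.4342 0.2164]
186 [315.7 151.6] min [0.6255 0.1887 0.0154] max [0.65   0.2548 0.0806] mid [0.6377 0.2218]
195 [237.6 155.3] min [0.4139 0.0956 0.016 ] max [0.4485 0.1285 0.0682] mid [0.4312 0.112 ]
302 [224.9 182.2] min [ 0.4525 -0.0371  0.0157] max [0.493  0.0041 0.0714] mid [ 0.4728 -0.0165]
978 [244.9 234.3] min [ 0.5942 -0.2571  0.015 ] max [0.65   0.1671 0.0625] mid [ 0.6221 -0.045 ]
201 [206.3 202.7] min [ 0.4639 -0.1238  0.015 ] max [ 0.4928 -0.0975  0.0662] mid [ 0.4784 -0.1107]
163 [167.6 228.6] min [ 0.4438 -0.2419  0.0151] max [ 0.4634 -0.2207  0.0634] mid [ 0.4536 -0.2313]
((646.538330078125, 4.5872802734375), (311.7811279296875, 72.86438751220703), 85.72659301757812)
```

View pics/c1.png

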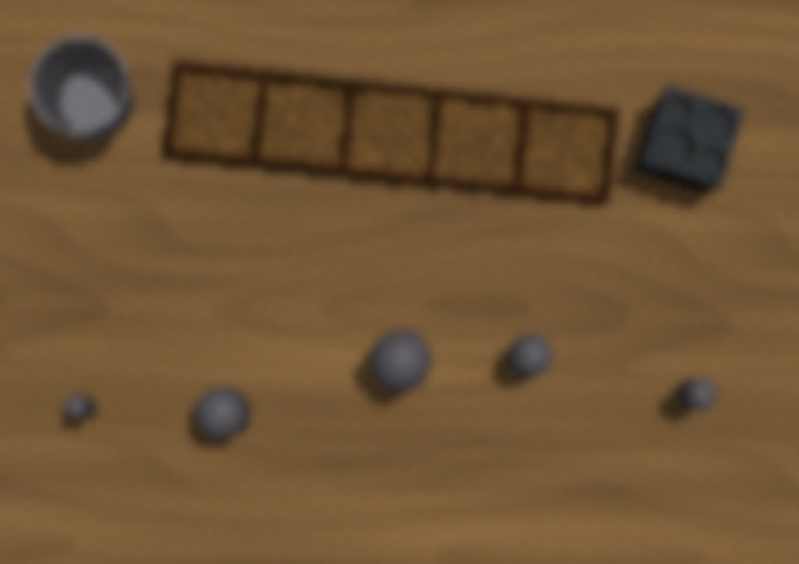

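In the crop the tray's outer corners are near (175,64), (615,108), (606,201) and (165,156). The block is to its right at (690,138), so the −y end takes punch44.

Run:
```python
from h import *
c=eyes.camera_params('top');T=c['world_from_camera']
q=np.array([[175,64],[615,108],[606,201],[165,156]])/4.7+[170,145]-.4
def hit(u,v,z):
    r=T[:3,:3]@[(u-c['cx'])/c['fx'],(v-c['cy'])/c['fy'],1];return (T[:3,3]+r*(z-T[2,3])/r[2])[:2]
for z in (.0205,.0235):
    C=np.array([hit(*a,z) for a in q]);print(C.round(4),'ctr',C.mean(0).round(4))
    print('len',np.linalg.norm(C[0]-C[1]),np.linalg.norm(C[0]-C[3]))
ax=(C[0]-C[1]+C[3]-C[2]);ax/=np.linalg.norm(ax);print('y axis',ax,'angle',np.degrees(np.arctan2(-ax[0],ax[1])))
z=np.load('scene0.npz');W=cloud('scene',z['d'])
cv2.imwrite('pics/c2.png',cv2.resize(z['p'][165:285,205:335,::-1],None,fx=5,fy=5,interpolation=cv2.INTER_CUBIC))
m=(W[...,2]>.011)&(W[...,2]<.03)&(W[...,0]>.55)&(W[...,0]<.75)&(W[...,1]>-.177)&(W[...,1]<.178)
p=W[m];r=cv2.minAreaRect((p[:,:2]*1000).astype(np.float32));print(r,p.max(0),p.min(0))
```

```text
[[ 0.691   0.1595]
 [ 0.6659 -0.1697]
 [ 0.596  -0.164 ]
 [ 0.6216  0.1645]] ctr [ 0.6436 -0.0024]
len 0.3301504621532234 0.06964709396453737
[[ 0.6905  0.1592]
 [ 0.6654 -0.1693]
 [ 0.5956 -0.1636]
 [ 0.6212  0.1642]] ctr [ 0.6432 -0.0024]
len 0.3294590175085092 0.06950122983389952
y axis [0.07681038 0.99704572] angle -4.4052492802279
((642.5714721679688, -2.5328521728515625), (337.84979248046875, 74.09264373779297), 84.9565200805664) [0.69214331 0.1670889  0.02212322] [ 0.59417994 -0.17348077  0.01101713]
```

```bash
python3 -m crank '[[[8.54,5,5,0,0,0,10],[8.54,5,5,0,0,0,10],[8.54,4,5,0,0,0,10],[8.54,4,5,0,0,0,10],[8.54,3,5,0,0,0,10],[8.54,2,5,0,0,0,10],[8.54,1,5,0,0,0,4],[8.54,1,5,0,0,0,0],[8.54,0,5,0,0,0,0],[8.54,0,5,0,0,0,0],[8.54,0,5,0,0,0,0],[8.54,0,1.7,0,0,0,0],[8.54,0,0,0,0,0,0]]]' 80
```

```text
clock: 1.72
position: [0.4588, -0.0308, 0.2313]
ee_rot: [0.738, 0.675, -0.0, 0.0]
ft_force: [-0.2, -1.1, 0.5]
grip_width: 1.002
grasp_force: 0.0
```

```bash
python3 -m crank '[[[8.54,1.4,1.6,-4,0,0,0],[8.54,0,0,-4,0,0,0],[8.54,0,0,0,0,0,0]]]'
cat >> h.py <<'E'
from workcell import manip
from scipy.spatial.transform import Rotation as R
def wrist(name):
    o=manip.get_obs();p,d=eyes.camera('wrist');c=eyes.camera_params('wrist')
    v,u=np.mgrid[:384,:512];x=u-c['cx'];y=v-c['cy'];r=np.hypot(x,y)+1e-9;th=r/c['fx']
    t=np.tan(np.minimum(th,1.3));P=np.stack([x/r*t*d,y/r*t*d,d],-1);H=c['hand_eye']
    P=P@H[:3,:3].T+H[:3,3]
    W=P@R.from_quat(o['ee_rot']).as_matrix().T+o['position']
    W[d<=0]=np.nan
    cv2.imwrite(f'pics/{name}.png',p[:,:,::-1]);return o,p,d,P,W
E
python3 - <<'E'
from h import *
o,p,d,P,W=wrist('w1');print(o['position'],eyes.camera_params('wrist'))
m=((W[...,2]>.015)&(W[...,2]<.11)).astype(np.uint8)
k,l,s,c=cv2.connectedComponentsWithStats(m)
for i in range(1,k):
    if s[i,4]<50: continue
    q=W[l==i];print(s[i],c[i].round(),q.min(0).round(4),q.max(0).round(4),'top',q[q[:,2]>q[:,2].max()-.003].mean(0).round(4))
print(np.nanmedian(W[300:,:,2]))
E
```

```text
clock: 2.1
position: [0.4711, -0.0169, 0.1489]
ee_rot: [0.739, 0.674, -0.002, -0.002]
ft_force: [0.8, -0.1, 0.8]
grip_width: 0.999
grasp_force: 0.0
[ 0.47105124 -0.01685001  0.1489185 ] {'fx': 297.3186396354542, 'fy': 297.3186396354542, 'cx': 258.5580815985544, 'cy': 189.79064772366584, 'hand_eye': array([[ 3.13344093e-04, -9.63583094e-01, -2.67408907e-01,
         6.75974020e-02],
       [ 9.99999906e-01,  3.81731454e-04, -2.03755037e-04,
        -1.97365530e-04],
       [ 2.98413300e-04, -2.67408818e-01,  9.63583123e-01,
        -1.42676433e-01],
       [ 0.00000000e+00,  0.00000000e+00,  0.00000000e+00,
         1.00000000e+00]])}
[ 382    0   74  282 4720] [421. 133.] [ 0.5974 -0.1595  0.015 ] [0.6923 0.1638 0.0224] top [0.6425 0.0207 0.0202]
[ 172   16   51   49 1840] [197.  40.] [0.4125 0.0979 0.015 ] [0.4489 0.1344 0.0704] top [0.4303 0.1161 0.0684]
[ 234  153   52   59 2371] [259. 183.] [ 0.4501 -0.0327  0.0151] [0.493  0.01   0.0732] top [ 0.4711 -0.0116  0.0712]
[ 259  250   31   46 1205] [273. 273.] [ 0.4623 -0.1168  0.0151] [ 0.4913 -0.0907  0.0672] top [ 0.477  -0.1063  0.0652]
[384 327  42  35 950] [406. 346.] [ 0.6027 -0.2578  0.0503] [ 0.6613 -0.187   0.0617] top [ 0.6281 -0.2272  0.0598]
0.23456010635146923
```

View pics/w1.png

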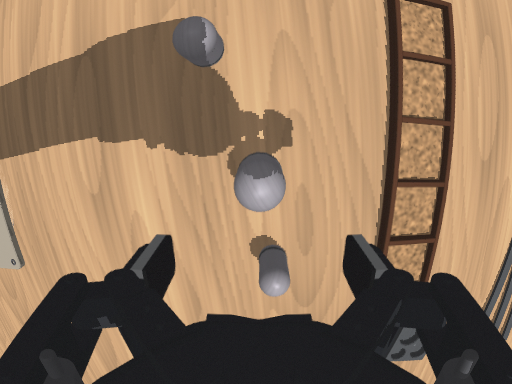

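The wrist view shows punch44 centred at (259,183) between the fingers, with the tray on the right. The three cameras agree to within about 3 mm, so I'll descend and grip.

```bash
python3 -m crank '[[[8.54,0.1,0.3,-4,0,0,0],[8.54,0,0,-4,0,0,0],[8.54,0,0,-3,0,0,0],[8.54,0,0,-2.5,0,0,0],[8.54,0,0,0,0,0,0],[4,0,0,0,0,0,0],[3.8,0,0,0,0,0,0],[3.8,0,0,0,0,0,0],[3.8,0,0,0,0,0,0],[3.8,0,0,0,0,0,0]]]' 80
```

```text
clock: 3.4
position: [0.4739, -0.0124, 0.0177]
ee_rot: [0.738, 0.675, -0.0, 0.0]
ft_force: [-7.7, 0.1, 13.8]
grip_width: 0.504
grasp_force: 79.5
```

```bash
python3 -m crank '[[[3.8,0,0,2,0,0,0],[3.8,0,0,4,0,0,0],[3.8,0,0,4,0,0,0],[3.8,3,-2,0,0,0,0],[3.8,4,-3,0,0,0,0],[3.8,4,-3,0,0,0,0],[3.8,3,-2.5,0,0,0,0],[3.8,1.9,-1.6,0,0,0,0],[3.8,0,0,0,0,0,0],[3.8,0,0,0,0,0,0]]]'
python3 - <<'E'
from h import *
o,p,d,P,W=wrist('w2');print(o['position'],o['ft_force'])
E
```

```text
clock: 4.65
position: [0.6321, -0.1324, 0.1159]
ee_rot: [0.738, 0.675, -0.0, -0.001]
ft_force: [-0.2, -0.2, -6.2]
grip_width: 0.496
grasp_force: 83.5
[ 0.63208565 -0.13243264  0.11594227] [-0.15015365 -0.17165608 -6.2214932 ]
```

View pics/w2.png

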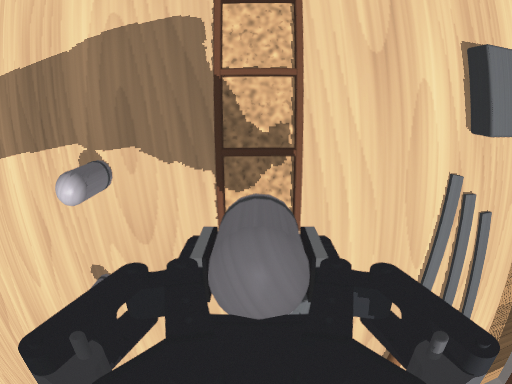

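The punch is held upright at (258,255), in line with the tray's column (walls at columns 217 and 298). Next I check the dividers at rows 152 and 72 for position along the tray.

Run:
```python
from h import *
o=manip.get_obs();c=eyes.camera_params('wrist');H=c['hand_eye']
def hit(u,v,z):
    x,y=u-c['cx'],v-c['cy'];r=np.hypot(x,y);t=np.tan(r/c['fx'])
    M=R.from_quat(o['ee_rot']).as_matrix();ray=M@H[:3,:3]@[x/r*t,y/r*t,1];p0=M@H[:3,3]+o['position']
    return (p0+ray*(z-p0[2])/ray[2])
for u,v in [(258,152),(260,72),(218,190),(297,190),(218,40),(298,40)]:
    w=hit(u,v,.02);e=w[:2]-[.643,-.0025];print(u,v,w.round(4),'tray x,y',round(e@[.997,-.079],4),round(e@[.079,.997],4))
```

```text
258 152 [ 0.6343 -0.0992  0.02  ] tray x,y -0.0011 -0.0971
260 72 [ 0.6416 -0.0349  0.02  ] tray x,y 0.0011 -0.0325
218 190 [ 0.598  -0.1281  0.02  ] tray x,y -0.035 -0.1287
297 190 [ 0.664  -0.1339  0.02  ] tray x,y 0.0313 -0.1294
218 40 [ 0.6107 -0.0047  0.02  ] tray x,y -0.032 -0.0048
298 40 [ 0.6741 -0.0104  0.02  ] tray x,y 0.0317 -0.0055
```

```bash
python3 -m crank '[[[3.8,0,-0.15,-4,0,0,0],[3.8,0,0,-3,0,0,0],[3.8,0,0,-1.4,0,0,0],[3.8,0,0,-0.4,0,0,0],[3.8,0,0,0,0,0,0],[3.8,0,0,-0.2,0,0,0],[3.8,0,0,0,0,0,0]]]'
```

```text
clock: 5.58
position: [0.6332, -0.1347, 0.0269]
ee_rot: [0.738, 0.675, 0.0, 0.0]
ft_force: [-0.6, 0.2, -6.5]
grip_width: 0.497
grasp_force: 83.8
```

```bash
python3 -m crank '[[[3.8,0,0,-0.1,0,0,0],[3.8,0,0,0,0,0,0],[5.2,0,0,0,0,0,0],[7,0,0,0,0,0,0],[7,0,0,0,0,0,0],[7,0,0,0,0,0,0],[7,0,0,3,0,0,0],[8.54,0,0,5,0,0,0],[8.54,0,0,5,0,0,0],[8.54,-4,5,0,0,0,0],[8.54,-4,5,0,0,0,0],[8.54,-4,5,0,0,0,0],[8.54,-4,5,0,0,0,0],[8.54,-4.2,4.9,0,0,0,0],[8.54,0,0,0,0,0,0],[8.54,0,0,0,0,0,0]]]'
cat >> h.py <<'E'
def blobs(name):
    o,p,d,P,W=wrist(name);print(o['clock'],o['position'].round(4))
    m=((W[...,2]>.025)&(W[...,2]<.11)).astype(np.uint8)
    k,l,s,c=cv2.connectedComponentsWithStats(m)
    for i in range(1,k):
        if s[i,4]<50: continue
        q=W[l==i];print(c[i].round(),q.min(0).round(4),q.max(0).round(4),'mid',((q.min(0)+q.max(0))/2)[:2].round(4),'top',q[q[:,2]>q[:,2].max()-.003].mean(0).round(4))
E
python3 -c "
from h import *
blobs('w3')"
```

```text
clock: 7.58
position: [0.4364, 0.1077, 0.1556]
ee_rot: [0.738, 0.675, 0.0, 0.001]
ft_force: [-0.3, 0.3, 0.3]
grip_width: 0.995
grasp_force: 0.0
7.575 [0.4364 0.1077 0.1556]
[477.  57.] [0.6255 0.1871 0.025 ] [0.6965 0.2587 0.0817] mid [0.661  0.2229] top [0.6523 0.2232 0.0799]
[242.  58.] [0.4239 0.2124 0.0252] [0.4402 0.2278 0.0611] mid [0.432  0.2201] top [0.4321 0.2205 0.0592]
[251. 177.] [0.4118 0.0994 0.0251] [0.4486 0.1356 0.0702] mid [0.4302 0.1175] top [0.4303 0.1172 0.0681]
[  8. 291.] [ 0.0385 -0.0648  0.025 ] [0.0762 0.045  0.0834] mid [ 0.0573 -0.0099] top [ 0.0577 -0.0443  0.0815]
[416. 358.] [ 0.6096 -0.218   0.025 ] [ 0.6737 -0.113   0.0808] mid [ 0.6416 -0.1655] top [ 0.6289 -0.1347  0.0787]
```

View pics/w3.png

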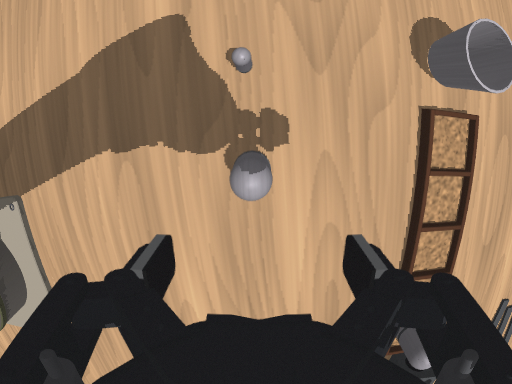

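Punch44 stands in the end compartment (its dome tops out at z≈0.079). Punch37 is centred at (251,177), between the fingers.

```bash
python3 -m crank '[[[8.54,-0.5,0.75,-4,0,0,0],[8.54,0,0,-4,0,0,0],[8.54,0,0,-3.5,0,0,0],[8.54,0,0,-2.3,0,0,0],[8.54,0,0,0,0,0,0],[3.2,0,0,0,0,0,0],[3.2,0,0,0,0,0,0],[3.2,0,0,0,0,0,0],[3.2,0,0,0,0,0,0],[3.2,0,0,0,0,0,0],[3.2,0,0,0,0,0,0]]]' 80
```

```text
clock: 9.0
position: [0.4315, 0.1155, 0.0184]
ee_rot: [0.738, 0.675, 0.0, 0.001]
ft_force: [-2.9, -0.7, 10.2]
grip_width: 0.412
grasp_force: 78.8
```

```bash
python3 -m crank '[[[3.2,0,0,2,0,0,0],[3.2,0,0,4,0,0,0],[3.2,0,0,4,0,0,0],[3.2,4,-3.5,0,0,0,0],[3.2,4.5,-4,0,0,0,0],[3.2,4.5,-4,0,0,0,0],[3.2,4.5,-4,0,0,0,0],[3.2,3.2,-2.95,0,0,0,0],[3.2,0,0,0,0,0,0],[3.2,0,0,0,0,0,0]]]'
```

```text
clock: 10.25
position: [0.6374, -0.0683, 0.1168]
ee_rot: [0.738, 0.675, -0.0, -0.001]
ft_force: [-0.1, 0.9, -5.0]
grip_width: 0.413
grasp_force: 81.6
```

```bash
python3 -m crank '[[[3.2,0,-0.05,-4,0,0,0],[3.2,0,0,-3,0,0,0],[3.2,0,0,-1.4,0,0,0],[3.2,0,0,-0.4,0,0,0],[3.2,0,0,0,0,0,0],[3.2,0,0,-0.1,0,0,0],[3.2,0,0,0,0,0,0]]]'
```

```text
clock: 11.12
position: [0.6384, -0.0695, 0.029]
ee_rot: [0.738, 0.675, 0.0, 0.0]
ft_force: [-0.4, 0.1, -5.3]
grip_width: 0.417
grasp_force: 81.8
```

```bash
python3 -m crank '[[[3.2,0,0,-0.2,0,0,0],[3.2,0,0,0,0,0,0],[4.7,0,0,0,0,0,0],[6.5,0,0,0,0,0,0],[6.5,0,0,0,0,0,0],[6.5,0,0,0,0,0,0],[6.5,0,0,3,0,0,0],[8.54,0,0,5,0,0,0],[8.54,0,0,5,0,0,0],[8.54,-5,-1,0,0,0,0],[8.54,-5,-1,0,0,0,0],[8.54,-4,-1,0,0,0,0],[8.54,-2.1,-0.75,0,0,0,0],[8.54,0,0,0,0,0,0],[8.54,0,0,0,0,0,0]]]'
python3 -c "
from h import *
blobs('w4')"
```

```text
clock: 13.0
position: [0.4779, -0.1066, 0.1566]
ee_rot: [0.738, 0.675, 0.0, 0.0]
ft_force: [0.1, -0.8, 0.0]
grip_width: 1.0
grasp_force: 0.0
13.0 [ 0.4779 -0.1066  0.1566]
[424. 134.] [ 0.6182 -0.0865  0.025 ] [ 0.6506 -0.0497  0.0784] mid [ 0.6344 -0.0681] top [ 0.6369 -0.0684  0.0763]
[257. 186.] [ 0.4625 -0.1201  0.0251] [ 0.4915 -0.0913  0.067 ] mid [ 0.477  -0.1057] top [ 0.4767 -0.1062  0.065 ]
[417. 201.] [ 0.6098 -0.1543  0.0252] [ 0.6512 -0.1125  0.081 ] mid [ 0.6305 -0.1334] top [ 0.6318 -0.1345  0.0791]
[417. 259.] [ 0.6114 -0.2251  0.025 ] [ 0.6764 -0.1831  0.0623] mid [ 0.6439 -0.2041] top [ 0.6448 -0.2019  0.0601]
[244. 299.] [ 0.4408 -0.2362  0.0251] [ 0.4632 -0.2168  0.0636] mid [ 0.452  -0.2265] top [ 0.4522 -0.2277  0.0618]
```

View pics/w4.png

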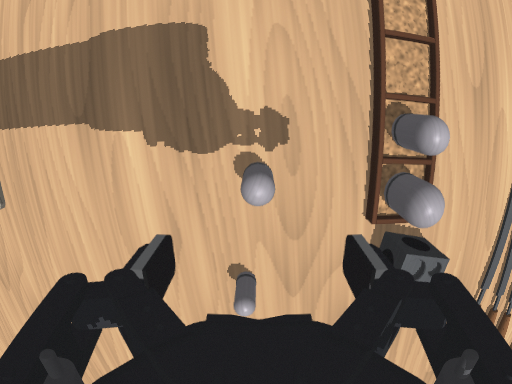

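Punch44 and punch37 stand upright in the end two compartments, at (414,200) and (420,133). Punch30 is at (257,186), centred between the fingers.

```bash
python3 -m crank '[[[8.54,-0.1,0,-4,0,0,0],[8.54,0,0,-4,0,0,0],[8.54,0,0,-3.5,0,0,0],[8.54,0,0,-2.3,0,0,0],[8.54,0,0,0,0,0,0],[2.5,0,0,0,0,0,0],[2.5,0,0,0,0,0,0],[2.5,0,0,0,0,0,0],[2.5,0,0,0,0,0,0],[2.5,0,0,0,0,0,0],[2.5,0,0,0,0,0,0],[2.5,0,0,0,0,0,0]]]' 60
```

```text
clock: 14.55
position: [0.4767, -0.1072, 0.0192]
ee_rot: [0.738, 0.675, 0.0, 0.001]
ft_force: [-0.3, 0.4, 5.6]
grip_width: 0.336
grasp_force: 58.7
```

```bash
python3 -m crank '[[[2.5,0,0,2,0,0,0],[2.5,0,0,4,0,0,0],[2.5,0,0,4,0,0,0],[2.5,4,2.5,0,0,0,0],[2.5,4.5,3,0,0,0,0],[2.5,4.5,3,0,0,0,0],[2.5,3.6,1.95,0,0,0,0],[2.5,0,0,0,0,0,0],[2.5,0,0,0,0,0,0]]]'
```

```text
clock: 15.68
position: [0.6413, -0.0029, 0.1177]
ee_rot: [0.738, 0.675, -0.001, -0.0]
ft_force: [-0.9, 0.1, -2.4]
grip_width: 0.337
grasp_force: 60.7
```

```bash
python3 -m crank '[[[2.5,0.1,0,-4,0,0,0],[2.5,0,0,-3,0,0,0],[2.5,0,0,-1.4,0,0,0],[2.5,0,0,-0.4,0,0,0],[2.5,0,0,0,0,0,0],[2.5,0,0,-0.1,0,0,0],[2.5,0,0,0,0,0,0]]]'
```

```text
clock: 16.55
position: [0.6434, -0.0024, 0.03]
ee_rot: [0.738, 0.675, 0.0, 0.0]
ft_force: [-0.5, -0.7, -3.8]
grip_width: 0.334
grasp_force: 60.8
```

```bash
python3 -m crank '[[[2.5,0,0,-0.25,0,0,0],[2.5,0,0,0,0,0,0],[4,0,0,0,0,0,0],[5.8,0,0,0,0,0,0],[5.8,0,0,0,0,0,0],[5.8,0,0,0,0,0,0],[5.8,0,0,3,0,0,0],[8.54,0,0,5,0,0,0],[8.54,0,0,5,0,0,0],[8.54,-5,-3,0,0,0,0],[8.54,-4,-4,0,0,0,0],[8.54,-4,-4.5,0,0,0,0],[8.54,-3.5,-5,0,0,0,0],[8.54,-2.6,-5,0,0,0,0],[8.54,0,-1.15,0,0,0,0],[8.54,0,0,0,0,0,0],[8.54,0,0,0,0,0,0]]]'
python3 -c "
from h import *
blobs('w5')"
```

```text
clock: 18.68
position: [0.453, -0.2271, 0.1568]
ee_rot: [0.737, 0.676, 0.0, -0.0]
ft_force: [-0.1, -0.1, -0.2]
grip_width: 1.003
grasp_force: 0.0
18.675 [ 0.453  -0.2271  0.1568]
[435.  15.] [ 0.618  -0.0875  0.025 ] [ 0.6519 -0.0547  0.0795] mid [ 0.6349 -0.0711] top [ 0.6366 -0.0686  0.077 ]
[439.  78.] [ 0.6095 -0.157   0.025 ] [ 0.6476 -0.114   0.0814] mid [ 0.6286 -0.1355] top [ 0.6316 -0.1349  0.0793]
[441. 165.] [ 0.6003 -0.2581  0.025 ] [ 0.6752 -0.1839  0.0623] mid [ 0.6378 -0.221 ] top [ 0.6378 -0.2207  0.0601]
[258. 188.] [ 0.4408 -0.2396  0.0253] [ 0.4632 -0.2172  0.0641] mid [ 0.452  -0.2284] top [ 0.4517 -0.2282  0.0621]
```

```bash
python3 -m crank '[[[8.54,-0.1,-0.1,-4,0,0,0],[8.54,0,0,-4,0,0,0],[8.54,0,0,-3.5,0,0,0],[8.54,0,0,-2.2,0,0,0],[8.54,0,0,0,0,0,0],[4,0,0,0,0,0,0],[4,0,0,0,0,0,0],[3,0,0,0,0,0,0],[2.5,0,0,0,0,0,0],[1.8,0,0,0,0,0,0],[1.8,0,0,0,0,0,0],[1.8,0,0,0,0,0,0],[1.8,0,0,0,0,0,0]]]' 50
```

```text
clock: 20.35
position: [0.4513, -0.2301, 0.0203]
ee_rot: [0.738, 0.675, 0.0, 0.0]
ft_force: [-0.4, -0.2, 5.7]
grip_width: 0.257
grasp_force: 48.7
```

```bash
python3 -m crank '[[[1.8,0,0,2,0,0,0],[1.8,0,0,4,0,0,0],[1.8,0,0,4,0,0,0],[1.8,2,4,0,0,0,0],[1.8,2,5,0,0,0,0],[1.8,2,5,0,0,0,0],[1.8,3,5,0,0,0,0],[1.8,3.5,5,0,0,0,0],[1.8,4,3.5,0,0,0,0],[1.8,3.2,1.85,0,0,0,0],[1.8,0,0,0,0,0,0],[1.8,0,0,0,0,0,0]]]'
python3 -c "
from h import *
blobs('w6')"
```

```text
clock: 21.85
position: [0.6474, 0.0631, 0.1191]
ee_rot: [0.738, 0.675, -0.001, -0.0]
ft_force: [0.6, 0.6, -1.8]
grip_width: 0.255
grasp_force: 49.5
21.85 [0.6474 0.0631 0.1191]
[259.  18.] [0.6308 0.1869 0.025 ] [0.69   0.2234 0.0821] mid [0.6604 0.2051] top [0.6588 0.1926 0.0802]
[17. 56.] [0.4276 0.2121 0.0251] [0.4417 0.2271 0.0616] mid [0.4347 0.2196] top [0.4337 0.2198 0.0598]
[259. 214.] [0.6361 0.0655 0.0985] [0.659  0.0764 0.11  ] mid [0.6475 0.0709] top [0.6477 0.0733 0.1088]
[472. 268.] [ 0.8531 -0.095   0.025 ] [ 0.9046 -0.004   0.0369] mid [ 0.8789 -0.0495] top [ 0.8779 -0.0467  0.0349]
[265. 296.] [ 0.6322 -0.0132  0.064 ] [ 0.6564 -0.0039  0.0733] mid [ 0.6443 -0.0086] top [ 0.6441 -0.0076  0.0718]
[261. 311.] [ 0.6214 -0.0636  0.025 ] [ 0.6561 -0.0487  0.0479] mid [ 0.6387 -0.0561] top [ 0.6385 -0.0508  0.0462]
```

View pics/w6.png

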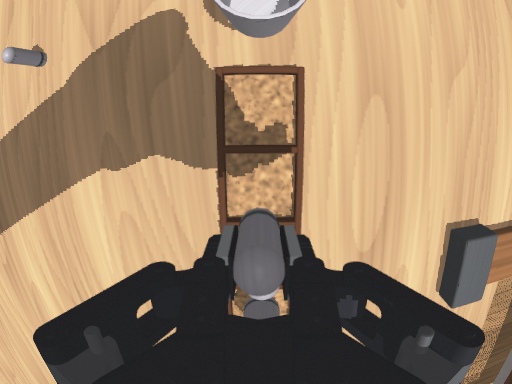

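Punch23 is held upright above the fourth compartment; the next divider is at row 148 and the beaker lies beyond. I'll lower it.

```bash
python3 -m crank '[[[1.8,0,0,-4,0,0,0],[1.8,0,0,-3,0,0,0],[1.8,0,0,-1.4,0,0,0],[1.8,0,0,-0.5,0,0,0],[1.8,0,0,0,0,0,0],[1.8,0,0,-0.1,0,0,0],[1.8,0,0,0,0,0,0]]]'
```

```text
clock: 22.78
position: [0.6484, 0.0636, 0.0305]
ee_rot: [0.738, 0.675, 0.0, 0.0]
ft_force: [-0.1, 0.9, -2.5]
grip_width: 0.249
grasp_force: 49.6
```

```bash
python3 -m crank '[[[1.8,0,0,-0.2,0,0,0],[1.8,0,0,0,0,0,0],[3.2,0,0,0,0,0,0],[5,0,0,0,0,0,0],[5,0,0,0,0,0,0],[5,0,0,0,0,0,0],[5,0,0,3,0,0,0],[8,0,0,5,0,0,0],[8.54,0,0,4.5,0,0,0],[8.54,-5,2,0,0,0,0],[8.54,-5,3,0,0,0,0],[8.54,-4.5,3.5,0,0,0,0],[8.54,-4,4,0,0,0,0],[8.54,-3,3,0,0,0,0],[8.54,0,0,0,0,0,0],[8.54,0,0,0,0,0,0]]]'
python3 -c "
from h import *
blobs('w7')"
```

```text
clock: 24.78
position: [0.4335, 0.2181, 0.153]
ee_rot: [0.738, 0.674, 0.0, 0.0]
ft_force: [0.1, -0.3, 1.0]
grip_width: 1.003
grasp_force: 0.0
24.775 [0.4335 0.2181 0.153 ]
[481. 167.] [0.6256 0.1874 0.025 ] [0.6958 0.2587 0.082 ] mid [0.6607 0.2231] top [0.6488 0.2234 0.0799]
[257. 184.] [0.4242 0.2133 0.0257] [0.4399 0.2291 0.0606] mid [0.4321 0.2212] top [0.432  0.2214 0.0588]
[ 10. 321.] [0.0059 0.0325 0.0251] [0.0666 0.0738 0.1097] mid [0.0363 0.0531] top [0.0621 0.0372 0.108 ]
[419. 366.] [ 0.6192 -0.0763  0.0251] [ 0.653  -0.0481  0.0768] mid [ 0.6361 -0.0622] top [ 0.639  -0.0633  0.0752]
```

```bash
python3 -m crank '[[[8.54,-0.15,0.15,-4,0,0,0],[8.54,0,0,-4,0,0,0],[8.54,0,0,-3.3,0,0,0],[8.54,0,0,-2.2,0,0,0],[8.54,0,0,0,0,0,0],[5,0,0,0,0,0,0],[4,0,0,0,0,0,0],[3,0,0,0,0,0,0],[2.4,0,0,0,0,0,0],[2,0,0,0,0,0,0],[1.6,0,0,0,0,0,0],[1.1,0,0,0,0,0,0],[1.1,0,0,0,0,0,0],[1.1,0,0,0,0,0,0],[1.1,0,0,0,0,0,0]]]' 40
```

```text
clock: 26.7
position: [0.4317, 0.2201, 0.018]
ee_rot: [0.738, 0.675, 0.0, 0.0]
ft_force: [-0.3, -1.2, 4.8]
grip_width: 0.175
grasp_force: 38.9
```

```bash
python3 -m crank '[[[1.1,0,0,2,0,0,0],[1.1,0,0,4,0,0,0],[1.1,0,0,4,0,0,0],[1.1,2.5,-4,0,0,0,0],[1.1,4.5,-3,0,0,0,0],[1.1,5,-2.1,0,0,0,0],[1.1,5,0,0,0,0,0],[1.1,4,0,0,0,0,0],[1.1,1.2,0,0,0,0,0],[1.1,0,0,0,0,0,0],[1.1,0,0,0,0,0,0]]]'
python3 -c "
from h import *
blobs('w8')"
```

```text
clock: 28.08
position: [0.6525, 0.1295, 0.1184]
ee_rot: [0.738, 0.675, -0.0, -0.0]
ft_force: [0.3, -0.5, -1.0]
grip_width: 0.174
grasp_force: 39.2
28.075 [0.6525 0.1295 0.1184]
[261.  63.] [0.6264 0.1873 0.025 ] [0.6974 0.2583 0.0823] mid [0.6619 0.2228] top [0.6618 0.2229 0.0802]
[259. 219.] [0.6451 0.1325 0.1007] [0.6601 0.1389 0.1099] mid [0.6526 0.1357] top [0.6532 0.1371 0.1086]
[463. 301.] [ 0.8535 -0.0598  0.025 ] [ 0.905  -0.0035  0.0369] mid [ 0.8793 -0.0317] top [ 0.8814 -0.0245  0.0348]
[263. 292.] [0.6386 0.055  0.0622] [0.6586 0.065  0.0717] mid [0.6486 0.06  ] top [0.6492 0.0613 0.07  ]
[261. 313.] [0.6294 0.0023 0.025 ] [0.6574 0.0141 0.043 ] mid [0.6434 0.0082] top [0.6437 0.0124 0.0415]
```

View pics/w8.png

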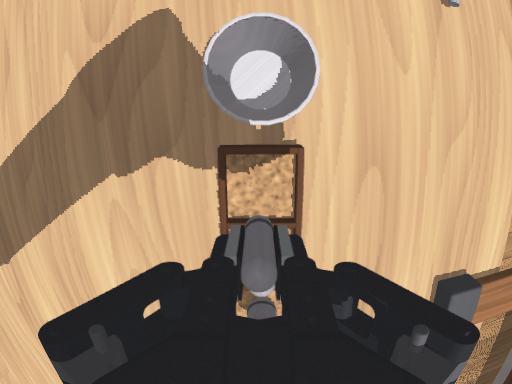

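Punch16 is held above the last compartment, whose end wall is at row 148, with the beaker clear beyond. I'll lower it.

```bash
python3 -m crank '[[[1.1,0,0,-4,0,0,0],[1.1,0,0,-3,0,0,0],[1.1,0,0,-1.5,0,0,0],[1.1,0,0,-0.5,0,0,0],[1.1,0,0,0,0,0,0],[1.1,0,0,-0.15,0,0,0],[1.1,0,0,0,0,0,0]]]'
```

```text
clock: 29.0
position: [0.6539, 0.1291, 0.027]
ee_rot: [0.738, 0.675, 0.0, 0.0]
ft_force: [0.7, -0.2, -0.3]
grip_width: 0.173
grasp_force: 39.2
```

```bash
python3 -m crank '[[[1.1,0,0,-0.1,0,0,0],[1.1,0,0,0,0,0,0],[2.5,0,0,0,0,0,0],[4.5,0,0,0,0,0,0],[4.5,0,0,0,0,0,0],[4.5,0,0,0,0,0,0],[4.5,0,0,3,0,0,0],[6,0,0,5,0,0,0],[6,0,0,5,0,0,0],[6,-5,-2,3,0,0,0],[6,-5,-3,3,0,0,0],[6,-5,-5,3,0,0,0],[6,-5,-5,3,0,0,0],[6,-3,-5,0,0,0,0],[6,0,-5,0,0,0,0],[6,0,-5,0,0,0,0],[6,0,0,0,0,0,0],[6,0,0,0,0,0,0]]]'
python3 - <<'E'
from h import *
p,d=eyes.camera('scene');cv2.imwrite('pics/s9.png',cv2.resize(p[100:300,140:400,::-1],None,fx=3,fy=3,interpolation=cv2.INTER_CUBIC))
E
```

```text
clock: 31.25
position: [0.4446, -0.1502, 0.2627]
ee_rot: [0.738, 0.675, 0.0, -0.0]
ft_force: [1.0, 1.1, 0.1]
grip_width: 0.697
grasp_force: 0.0
```

View pics/s9.png

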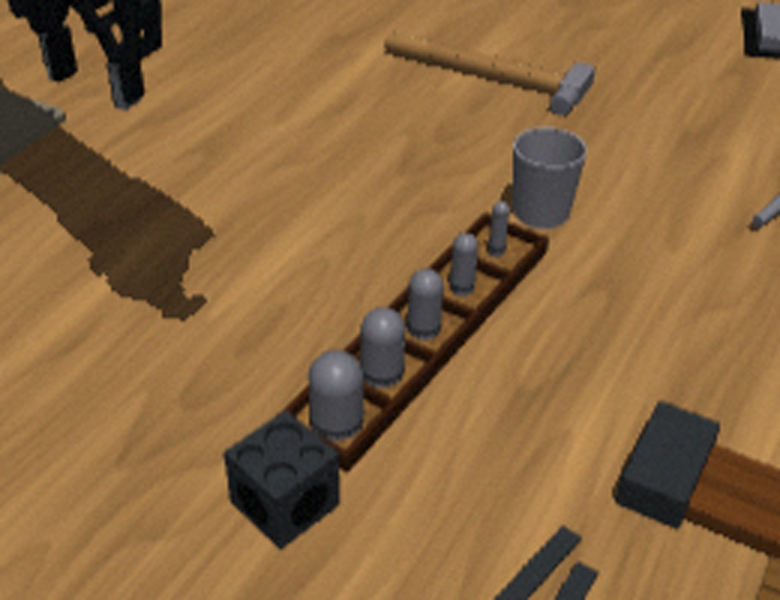

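All five punches stand upright, one per compartment and in size order, from the largest at (335,390) by the block to the smallest at (498,228). The arm is clear of everything.

```bash
python3 -c "
from workcell import job
print(job.hand_in())"
```

```text
the job is handed in; nothing more can be done
None
```

The job is handed in at about 31 s on the robot's clock: all five punches stand dome up in the tray in size order, the largest next to the doming block, and the arm never touched the block, beaker, hammer or file.

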